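# Touch-check three fired pots on a ware board

## Robot

A 7-joint arm with a two-finger parallel gripper is mounted at the origin on the work surface. World frame = base frame: x ahead of the robot, y to its left, z up, the work surface at z = 0. Lengths are in m, angles in rad, forces in N, time in s.
With the tool pointing down it reaches from about 0.4 to 0.875 m from the base axis. Payload 19.3 kg.
Tool frame: the origin (TCP) lies midway between the tips of the shut fingers; the grasp point (between the pads) lies 19 mm behind it; z points along the fingers, y is the line along which they close (so a half turn about z gives the same grasp; the last joint's range is limited). The gripper opens to 85 mm and grips with 20 to 120 N. Pads are 22 mm wide; open, the fingers measure 114 mm over their backs; the gripper's body (76 mm by 85 mm) begins 54 mm behind the grasp point. The pads swing forward as they close: fully open they stand 13 mm farther back than shut.
Start: joints at [1.046, 0.521, -0.036, 1.599, 0.021, 1.021, -0.113], TCP at [0.275, -0.561, 0.231] pointing down, gripper open.
Joint ranges: [-2.91, 2.91], [-0.3, 2.13], [-1.5, 1.42], [0.17, 2.43], [-1.26, 4.41], [0.16, 1.93], [-2.52, 2.52]. Speed limits (rad/s): [1.89, 1.89, 2.39, 2.39, 3.01, 3.01, 3.01].

## Interface

Orientations are given as [roll, pitch, yaw] about the fixed x, y, z axes, in that order (R = Rz(yaw) Ry(pitch) Rx(roll)).
In Python, from workcell import * gives the robot as it stands.
- The arm moves only by the shell command python3 -m creep 'ROWS' [FORCE]. ROWS is JSON, a list that holds one entry, the list of rows, each a list of 7 numbers: the closure, from -1 (fully open) to 1 (shut), then the shift along the tool's x, y, z in m, then the turn, a rotation vector about the tool's x, y, z in degrees. A call has 1 to 10 rows; each row shifts and turns the commanded pose from where the row before left it, along the tool's axes as they then stand; what a row does not reach is not made up. A row lasts 1/10 s, in which the tool goes at most 50 mm and 8.59 degrees, less where a joint would pass 70% of its speed; a pose out of reach is approached as far as the arm can. A call is refused whole if a number of a shift passes 0.05 or a number of a turn 8.59, either way. A call with a gripper value outside its range is refused whole. The fingers move at their own pace and stop on an object; FORCE is the grip in N (left out, the last holds). Time passes only in rows, so rows that do not move let the fingers close. It gives the time, the measured TCP pose, the force, the opening and the grip force at its end, in the units of the state.
- observe(): the state, without advancing time (a new reading comes with each control period).
- grab_frame(name): name is "scene" or "top"; returns a dict with "image" (384x512x3 uint8, red, green, blue), "range_z" (384x512 float32, m along the optical axis (not along the pixel's ray), 0 where there is no reading), "fx", "fy", "cx", "cy" (pixels), "k1" (the pictures are not rectified: a ray, as slopes to the right and down, at radius r is drawn at 1 + k1 r^2 times it, then the intrinsics apply), "R" (3x3) and "t" (3): a world point X has camera coordinates R X + t. Camera axes: x right, y down, z forward; pixel columns grow to the right and rows downward; lengths in m; the calibration is good to about 2 mm. A picture is of the moment at which its call begins.
- job_done(): hands the job in; it is judged then, once.
Trained networks look in a picture, given as the dict that the camera call returned (one of the last four; its "shot" number tells which), for a name from the list of things; names that differ only in an ending like _2 or _b are one class to them, and where a whole thing is asked for, a point or a joint stands for the part that bears it (a point fixed in the world has none). Each returns a list of dicts, best first, with "confidence" (0 to 1); they miss things now and then, are a little off and sometimes report something else, mostly with a low value. They report only what shows in the picture. A call takes as long as a camera call. They do not tell look-alikes from the thing itself.
- find_in(picture, thing): "extent" ([centre column, centre row, width, height] in pixels, round what is visible of it).
- outline_of(picture, thing): "region" (384x512 bool, what is visible of it) and "extent" ([centre column, centre row, width, height] in pixels, round what is visible of it).
- tip_of(picture, thing): "position" ([column, row] in pixels: a listed point, or the origin of a listed thing).
The state is a dict: "clock": time; "qpos": joint angles; "qd": joint speeds; "joint_efforts": joint torques, N m; "position": TCP position; "tool_rot": TCP orientation; "force": force on the tool from outside, world axes, zero at the start; "moment": the same for the moment, N m; "grip_width": finger opening in m; "finger_force": force on a finger pad.
Only numpy, scipy, OpenCV 4.12 (cv2) and the standard library are available. Lean on these libraries where they do the work, as an engineer would, in place of code of your own. Each camera call takes 0.05 s, during which the arm holds its last target. There are 200 camera calls.

## Task

Feel whether the three pale glazed pots on the ware board have cooled, one after another: touch the outer side of the wide bowl first, then the side of the vase, then the side of the cup, each with the fingertips. Touch gently: do not press hard, tip, lift or shove the pots; draw back after the last touch and leave all three standing where they were on the board. Leave the lidded jar, the wooden rib and the paddle where they lie.

Things in the scene. Friction and masses are not known exactly. Their poses are not given: they have to be found in the camera images.
- board: Fixed wooden ware board, 210 x 580 x 18 mm, lying flat on the bench; its top is 18 mm above the bench. Origin at the centre of its underside, its long side along its y axis. The three pots stand in a row along it, in any order, centres 160 mm or more apart.
- bowl: Open pale glazed bowl, loose, about 0.5 kg: 60 mm high, 150 mm across the rim, flaring from a foot 64 mm across (120 mm across at 30 mm up). Round about its z axis; origin at the centre of its underside, z up.
- vase: Pale glazed vase with a round belly and narrow neck, loose, about 0.9 kg: 150 mm high; diameter 92 mm at the foot, 110 mm at 28 mm up, 116 mm (its widest) at 65 mm up, 100 mm at 100 mm up, 48 mm at the neck 125 mm up, 62 mm at the lip. Round about its z axis; origin at the centre of its underside, z up. A firm push high up rocks it.
- cup: Pale glazed straight beaker cup without handle, loose, about 0.3 kg: 85 mm high, 66 mm across at the foot and 76 mm at the rim. Round about its z axis; origin at the centre of its underside, z up. A push of a few newtons slides it.
- jar: Bystander: lidded unglazed terracotta jar, 92 mm across, 108 mm high, standing on the bench off the left (+y) end of the board. Origin at the centre of its underside.
- rib: Bystander: flat wooden rib (scraper), 50 x 100 x 8 mm, lying on the bench just beyond the far long side of the board. Origin at the centre of its underside.
- paddle: Bystander: flat wooden potter's paddle, 12 mm thick, lying on the bench off the right (-y) end of the board: blade 110 x 60 mm on the +x side of its origin, handle 110 x 22 mm on the -x side. Origin at its middle, on its underside.
There are look-alikes about, which are no part of the job. What is shaped like the cup but black or yellow is not meant.

How it is judged:
By the outcome, as a careful person would: the job done as asked, in the order asked, and still so for the second after the job is handed in, with the robot touching nothing.
It also fails if it takes over 64 s, if anything falls off the work surface, if the arm or the gripper's body presses on something with over 40 N, if the wrist force passes 120 N, or if a joint passes its speed limit or range.

## Working session

There is one attempt and no reset: what is moved stays moved. The work goes in short steps, Python scripts to look and compute and a shell command to move; the robot and the scene stay as the last step left them, time stands still between calls to the robot, and variables do not carry over. Pictures are saved under pics/ and viewed, at most 10 in all, crops included, and the job is handed in when it is done.

```bash
mkdir -p pics; cat > h.py <<'E'
from workcell import *
import numpy as np, cv2
def world(p,mask):
    v,u=np.nonzero(mask&(p["range_z"]>0)); z=p["range_z"][v,u]
    K=np.array([[p["fx"],0,p["cx"]],[0,p["fy"],p["cy"]],[0,0,1]])
    # forward model x_d = x(1+k1 r^2)
    n=cv2.undistortPoints(np.stack([u,v],1).astype(float)[:,None],K,np.array([p["k1"],0,0,0.]))[:,0]
    C=np.c_[n*z[:,None],z]
    return (C-np.array(p["t"]))@np.array(p["R"]),u,v
E
python3 - <<'E'
from h import *
o=observe();print({k:np.round(v,3) for k,v in o.items()})
ims=[]
for c in("scene","top"):
    p=grab_frame(c);cv2.imwrite(f"pics/{c}.png",p["image"][:,:,::-1])
    for t in("bowl","vase","cup","board","jar"):
        for r in outline_of(p,t)[:3]:
            P,u,v=world(p,r["region"])
            if len(P)<10: continue
            Q=P[P[:,2]>0.022]if t!="board" else P
            if len(Q)<10: continue
            print(c,t,round(r["confidence"],2),np.round(r["extent"]),"lo",np.round(np.percentile(Q,2,0),3),"hi",np.round(np.percentile(Q,98,0),3),p["image"][r["region"]].mean(0).round())
E
```

```text
{'clock': np.float64(0.0), 'qpos': array([ 1.046,  0.522, -0.036,  1.6  ,  0.021,  1.021, -0.113]), 'qd': array([-0.001,  0.   ,  0.   , -0.001,  0.   , -0.001, -0.   ]), 'joint_efforts': array([-1.0000e-03, -9.2709e+01,  1.9800e+00, -3.6992e+01,  1.8000e-02,
        8.0000e-03,  0.0000e+00]), 'position': array([ 0.274, -0.561,  0.231]), 'tool_rot': array([-3.14 ,  0.   ,  0.455]), 'force': array([-0.027, -0.165, -0.384]), 'moment': array([-0.046,  0.011, -0.023]), 'finger_force': np.float64(0.0), 'grip_width': np.float64(0.085)}
scene bowl 0.74 [189. 172.  50.  40.] lo [ 0.491 -0.284  0.024] hi [ 0.626 -0.156  0.08 ] [181. 184. 156.]
scene vase 0.67 [325. 191.  45.  60.] lo [0.469 0.117 0.036] hi [0.572 0.216 0.17 ] [179. 181. 152.]
scene cup 0.96 [249. 141.  26.  34.] lo [ 0.317 -0.147  0.025] hi [ 0.388 -0.078  0.087] [16. 14. 14.]
scene cup 0.89 [293. 150.  33.  34.] lo [ 0.322 -0.006  0.026] hi [0.395 0.064 0.087] [192. 159.   3.]
scene cup 0.68 [263. 185.  28.  37.] lo [ 0.51  -0.039  0.027] hi [0.581 0.029 0.105] [147. 150. 122.]
scene board 0.84 [254. 207. 211.  94.] lo [ 0.4
[... 364 characters left out ...]
p vase 0.85 [208. 196.  37.  46.] lo [0.465 0.111 0.028] hi [0.567 0.209 0.171] [177. 171. 141.]
top cup 0.87 [253. 251.  30.  25.] lo [ 0.323 -0.008  0.023] hi [0.393 0.061 0.09 ] [181. 152.   1.]
top cup 0.78 [303. 255.  27.  26.] lo [ 0.315 -0.152  0.026] hi [ 0.388 -0.08   0.09 ] [71. 48. 30.]
top cup 0.61 [265. 186.  28.  28.] lo [ 0.514 -0.041  0.023] hi [0.58  0.026 0.105] [149. 140. 112.]
top board 0.58 [269. 187. 187.  82.] lo [ 0.433 -0.292  0.011] hi [0.66  0.261 0.026] [187. 114.  55.]
top jar 0.8 [119. 191.  32.  32.] lo [0.492 0.396 0.041] hi [0.568 0.474 0.108] [206. 113.  58.]
top jar 0.43 [271. 187. 185.  80.] lo [ 0.436 -0.285  0.022] hi [0.656 0.258 0.087] [187. 113.  54.]
```

View pics/scene.png

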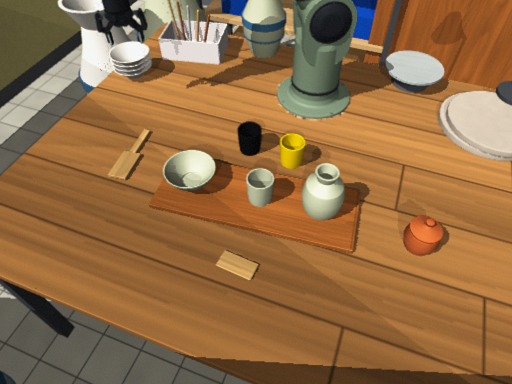

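View pics/top.png

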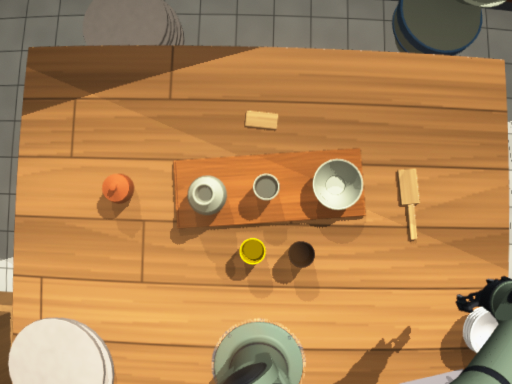

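```bash
python3 - <<'E'
from h import *
from scipy.optimize import least_squares
prof={"bowl":([.0,.03,.06],[.032,.06,.075]),"vase":([0,.028,.065,.1,.125,.15],[.046,.055,.058,.05,.024,.031]),"cup":([0,.085],[.033,.038])}
for c in("scene","top"):
    p=grab_frame(c)
    for t in prof:
        best=[r for r in outline_of(p,t) if p["image"][r["region"]].mean(0)[2]>90 and p["image"][r["region"]].mean(0)[0]>120]
        if not best: continue
        P,u,v=world(p,cv2.erode(best[0]["region"].astype(np.uint8),np.ones((3,3)))>0)
        h=P[:,2]-.018; z,r=prof[t]
        c0=np.median(P[:,:2],0)
        def f(x):
            d=np.hypot(P[:,0]-x[0],P[:,1]-x[1])-np.interp(h,z,r)
            return d
        ok=(h>.005)&(h<z[-1]-.004)
        if t!="vase":
            # outer wall only / drop interior points
            ok&=(np.hypot(*(P[:,:2]-c0).T)>.6*r[-1]*0+0)
        s=least_squares(lambda x:f(x)[ok],c0,loss="soft_l1",f_scale=.002)
        print(c,t,s.x.round(4),np.median(abs(f(s.x)[ok])).round(4),ok.sum(),"rim",[ (a.round(3)) for a in (P[h>z[-1]-.006][:,:2].min(0),P[h>z[-1]-.006][:,:2].max(0))] if (h>z[-1]-.006).any() else "")
E
```

```text
scene bowl [ 0.5664 -0.2113] 0.0047 1311 rim [array([ 0.487, -0.288]), array([ 0.632, -0.146])]
scene vase [0.5163 0.165 ] 0.0012 1566 rim [array([0.489, 0.138]), array([0.548, 0.194])]
scene cup [ 0.5454 -0.0055] 0.0017 675 rim [array([ 0.508, -0.039]), array([0.582, 0.03 ])]
top bowl [ 0.5576 -0.2149] 0.0082 1595 rim [array([ 0.49 , -0.287]), array([ 0.627, -0.149])]
top vase [0.5167 0.1627] 0.0025 912 rim [array([0.487, 0.135]), array([0.548, 0.194])]
top cup [ 0.5402 -0.007 ] 0.0081 375 rim [array([ 0.511, -0.04 ]), array([0.58 , 0.005])]
```

```bash
python3 -m creep '[[[1,0,0,0,0,0,8.59],[1,0,0,0,0,0,8.59],[1,0,0,0,0,0,8.59],[1,0.04,-0.03,0,0,0,0.3],[1,0.04,-0.03,0,0,0,0],[1,0.04,-0.03,0,0,0,0],[1,0.04,-0.03,0,0,0,0],[1,0.04,-0.03,0,0,0,0],[1,0.04,-0.03,0,0,0,0],[1,0.04,-0.03,0,0,0,0]]]' 20
```

```text
clock: 2.0
position: [0.5559, -0.3498, 0.2315]
tool_rot: [3.141, -0.0, -0.0]
force: [1.0, -1.0, -0.4]
grip_width: -0.0001
finger_force: 0.0
```

```bash
python3 -m creep '[[[1,0.04,-0.03,0,0,0,0],[1,0.04,-0.03,0,0,0,0],[1,0.04,-0.03,0,0,0,0],[1,0.03,-0.03,0,0,0,0],[1,0,-0.01,0,0,-8.59,0],[1,0,0,0,0,-8.59,0],[1,0,0,0,0,-8.59,0],[1,0,0,0,0,0,0]]]'
```

```text
clock: 2.8
position: [0.7055, -0.2207, 0.2249]
tool_rot: [-3.139, 0.411, 0.003]
force: [0.1, 0.0, -3.0]
grip_width: 0.0001
finger_force: 0.0
```

```bash
python3 -m creep '[[[1,0.018,0,0.037,0,0,0],[1,0.018,0,0.037,0,0,0],[1,0.018,0,0.037,0,0,0],[1,0.016,0,0.034,0,0,0],[1,0,0,0,0,0,0],[1,0,0,0,0,0,0],[1,0,0,0,0,0,0]]]'; python3 -c "
from h import *
p=grab_frame('scene');cv2.imwrite('pics/a.png',cv2.resize(p['image'][100:290,120:400,::-1],None,fx=2.8,fy=2.8))
o=observe();print(o['position'],o['tool_rot'],o['force'],o['clock'])"
```

```text
clock: 3.5
position: [0.7144, -0.2228, 0.0732]
tool_rot: [3.141, 0.395, -0.0]
force: [0.5, 0.7, 0.1]
grip_width: -0.0
finger_force: 0.0
[ 0.71447413 -0.22266544  0.07311699] [ 3.14117383e+00  3.95360546e-01 -2.16401435e-04] [ 0.11486497 -0.51296852  1.43225001] 3.55
```

View pics/a.png

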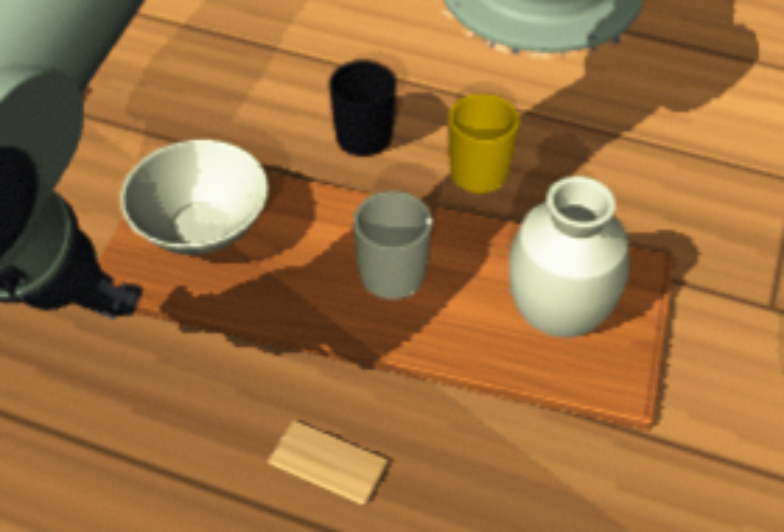

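```bash
python3 -m creep '[[[1,-0.012,0,0.007,0,0,0],[1,-0.012,0,0.007,0,0,0],[1,-0.012,0,0.007,0,0,0],[1,-0.011,0,0.0075,0,0,0],[1,0,0,0,0,0,0],[1,0,0,0,0,0,0],[1,0,0,0,0,0,0]]]'; python3 -c "
from h import *
F=[]
for i in range(6):
  grab_frame('top');o=observe();F.append(o['force'])
print(o['position'],o['tool_rot'],o['qpos'],np.mean(F,0),np.std(F,0))"
```

```text
clock: 4.25
position: [0.6598, -0.2222, 0.0629]
tool_rot: [-3.141, 0.398, 0.0]
force: [-0.1, -0.5, 0.1]
grip_width: 0.0001
finger_force: 0.0
[ 0.65900149 -0.22215475  0.06188513] [-3.14088021e+00  3.99717524e-01  4.75950490e-04] [ 0.17686117  1.04673203  0.05748544  1.08521691  0.03351675  1.40162734
 -1.36714245] [0.25547519 0.00871318 0.14087937] [0.25109227 0.26547146 0.54578991]
```

```bash
python3 -m creep '[[[1,-0.0046,0,0.0019,0,0,0],[1,-0.0046,0,0.0019,0,0,0],[1,-0.0037,0,0.0015,0,0,0],[1,0,0,0,0,0,0],[1,0,0,0,0,0,0]]]'; for i in 1; do python3 -m creep '[[[1,-0.0009,0,0.0004,0,0,0],[1,0,0,0,0,0,0]]]';done; python3 -c "
from h import *
F=[]
for i in range(4):
  p=grab_frame('scene');o=observe();F.append(o['force'])
print(o['position'],np.mean(F,0))
cv2.imwrite('pics/b.png',cv2.resize(p['image'][120:230,120:260,::-1],None,fx=5,fy=5))"
```

```text
clock: 5.05
position: [0.645, -0.2222, 0.0624]
tool_rot: [-3.141, 0.399, 0.0]
force: [0.9, 0.2, 0.6]
grip_width: 0.0002
finger_force: 0.0
clock: 5.25
position: [0.644, -0.2222, 0.0621]
tool_rot: [-3.141, 0.4, 0.0]
force: [-0.7, -1.1, -0.1]
grip_width: -0.0001
finger_force: 0.0
[ 0.64397502 -0.22219828  0.0620873 ] [-0.03958879 -0.16630629 -0.10746723]
```

View pics/b.png

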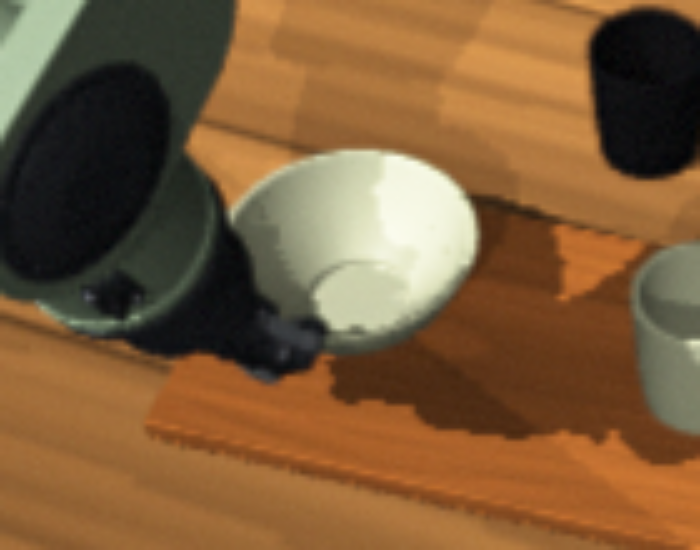

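```bash
cat > f.py <<'E'
from h import *
F=[];M=[]
for i in range(4):
  grab_frame('top');o=observe();F.append(o['force']);M.append(o['moment'])
print(o['position'].round(4) if hasattr(o['position'],'round') else o['position'],"F",np.mean(F,0).round(2),"M",np.mean(M,0).round(3))
E
python3 -m creep '[[[1,-0.0009,0,0.0004,0,0,0],[1,0,0,0,0,0,0]]]'>/dev/null; python3 f.py
python3 -m creep '[[[1,-0.0009,0,0.0004,0,0,0],[1,0,0,0,0,0,0]]]'>/dev/null; python3 f.py
```

```text
[ 0.643  -0.2222  0.0621] F [0.52 0.36 0.1 ] M [ 0.013 -0.396  0.001]
[ 0.642  -0.2222  0.0621] F [-0.15 -0.16  0.1 ] M [-0.013 -0.413 -0.01 ]
```

```bash

python3 -m creep '[[[1,-0.0009,0,0.0004,0,0,0],[1,0,0,0,0,0,0]]]'>/dev/null; python3 f.py
python3 -m creep '[[[1,-0.0009,0,0.0004,0,0,0],[1,0,0,0,0,0,0]]]'>/dev/null; python3 f.py
```

```text
[ 0.641  -0.2222  0.0621] F [ 0.23 -0.08 -0.05] M [-0.021 -0.407 -0.03 ]
[ 0.64   -0.2222  0.0621] F [ 0.16 -0.68  0.21] M [-0.011 -0.418  0.004]
```

```bash

python3 -m creep '[[[1,-0.0009,0,0.0004,0,0,0],[1,0,0,0,0,0,0]]]'>/dev/null; python3 f.py
```

```text
[ 0.639  -0.2222  0.0621] F [ 0.11 -0.02  0.34] M [-0.019 -0.391  0.002]
```

```bash

python3 -m creep '[[[1,-0.0009,0,0.0004,0,0,0],[1,0,0,0,0,0,0]]]'>/dev/null; python3 f.py
```

```text
[ 0.638  -0.2222  0.062 ] F [ 0.09  0.11 -0.  ] M [-0.018 -0.422 -0.027]
```

```bash

python3 -m creep '[[[1,-0.0009,0,0.0004,0,0,0],[1,0,0,0,0,0,0]]]'>/dev/null; python3 f.py
```

```text
[ 0.6373 -0.2221  0.0621] F [3.05 0.26 1.1 ] M [ 0.042 -0.981 -0.034]
```

```bash

python3 -m creep '[[[1,0.005,0,-0.002,0,0,0],[1,0.014,0,-0.006,0,0,0],[1,0.018,0,-0.0075,0,0,0],[1,0.018,0,-0.0075,0,0,0],[1,-0.007,0,-0.016,0,0,0],[1,0,0,0,0,0,0],[1,0,0,0,0,0,0]]]'; python3 f.py
```

```text
clock: 8.95
position: [0.6962, -0.2226, 0.0799]
tool_rot: [-3.141, 0.399, -0.0]
force: [0.5, 0.1, -0.2]
grip_width: 0.0002
finger_force: 0.0
[ 0.696  -0.2223  0.0792] F [-0.19  0.18 -0.05] M [-0.012 -0.419 -0.036]
```

```bash

python3 -m creep '[[[1,0,-0.035,0,0,0,0],[1,0,-0.04,0,0,0,0],[1,0,-0.04,0,0,0,0],[1,0,-0.04,0,0,0,0],[1,0,-0.04,0,0,0,0],[1,0,-0.04,0,0,0,0],[1,0,-0.04,0,0,0,0],[1,0,-0.04,0,0,0,0],[1,0,-0.04,0,0,0,0],[1,0,-0.03,0,0,0,0]]]';python3 -m creep '[[[1,0,0,0,0,0,0],[1,0,0,0,0,0,0],[1,0,0,0,0,0,0]]]'; python3 f.py
```

```text
clock: 10.15
position: [0.6958, 0.1658, 0.0795]
tool_rot: [-3.14, 0.4, 0.002]
force: [-0.1, 0.2, -0.1]
grip_width: 0.0001
finger_force: 0.0
clock: 10.45
position: [0.6966, 0.1613, 0.0795]
tool_rot: [3.141, 0.4, -0.001]
force: [-0.1, -0.6, 0.7]
grip_width: -0.0
finger_force: 0.0
[0.6966 0.1617 0.0796] F [-0.15 -0.19 -0.44] M [-0.006 -0.418 -0.02 ]
```

```bash
python3 - <<'E'
from h import *
for c in("scene","top"):
    p=grab_frame(c)
    for t in("bowl","vase","cup"):
        for r in outline_of(p,t)[:3]:
            P,u,v=world(p,r["region"]);Q=P[P[:,2]>0.022]
            print(c,t,round(r["confidence"],2),np.round(np.percentile(Q,2,0),3),np.round(np.percentile(Q,98,0),3))
print(observe()["tool_rot"])
E
```

```text
scene bowl 0.56 [ 0.491 -0.284  0.024] [ 0.625 -0.153  0.08 ]
scene cup 0.89 [ 0.317 -0.148  0.025] [ 0.389 -0.078  0.087]
scene cup 0.57 [ 0.51  -0.04   0.029] [0.581 0.005 0.106]
top bowl 0.67 [ 0.494 -0.284  0.023] [ 0.625 -0.153  0.081]
top cup 0.93 [ 0.511 -0.041  0.022] [0.58  0.026 0.106]
top cup 0.76 [ 0.318 -0.152  0.025] [ 0.389 -0.08   0.092]
top cup 0.52 [ 0.332 -0.008  0.027] [0.392 0.019 0.088]
[-3.14086975e+00  3.99611275e-01  3.63761906e-04]
```

```bash

python3 -m creep '[[[1,-0.014,0,0.0059,0,0,0],[1,-0.018,0,0.0076,0,0,0],[1,-0.018,0,0.0076,0,0,0],[1,-0.018,0,0.0076,0,0,0],[1,-0.014,0,0.0059,0,0,0],[1,-0.009,0,0.0038,0,0,0],[1,-0.005,0,0.0021,0,0,0],[1,0,0,0,0,0,0],[1,0,0,0,0,0,0]]]'; python3 f.py
```

```text
clock: 11.95
position: [0.5927, 0.1628, 0.0796]
tool_rot: [-3.141, 0.399, 0.0]
force: [-0.4, -0.5, 0.3]
grip_width: -0.0001
finger_force: 0.0
[0.5925 0.1627 0.0794] F [ 0.25 -0.07  0.3 ] M [ 0.    -0.435  0.006]
```

```bash

python3 -m creep '[[[1,-0.0009,0,0.0004,0,0,0],[1,0,0,0,0,0,0]]]'>/dev/null; python3 f.py
```

```text
[0.5912 0.1628 0.0795] F [ 0.68  0.14 -0.  ] M [-0.001 -0.41   0.024]
```

```bash

python3 -m creep '[[[1,-0.0009,0,0.0004,0,0,0],[1,0,0,0,0,0,0]]]'>/dev/null; python3 f.py
```

```text
[0.5903 0.1628 0.0795] F [-0.28 -0.03  0.05] M [ 0.017 -0.399  0.015]
```

```bash

python3 -m creep '[[[1,-0.0009,0,0.0004,0,0,0],[1,0,0,0,0,0,0]]]'>/dev/null; python3 f.py
python3 -m creep '[[[1,-0.0009,0,0.0004,0,0,0],[1,0,0,0,0,0,0]]]'>/dev/null; python3 f.py
```

```text
[0.5893 0.1628 0.0795] F [ 0.1  -0.69 -0.03] M [-0.031 -0.417  0.009]
[0.5883 0.1628 0.0795] F [-0.16 -0.33  0.26] M [-0.007 -0.436  0.021]
```

```bash

python3 -m creep '[[[1,-0.0009,0,0.0004,0,0,0],[1,0,0,0,0,0,0]]]'>/dev/null; python3 f.py
```

```text
[0.5873 0.1628 0.0795] F [-0.06  0.27  0.01] M [-0.003 -0.397  0.005]
```

```bash

python3 -m creep '[[[1,-0.0009,0,0.0004,0,0,0],[1,0,0,0,0,0,0]]]'>/dev/null; python3 f.py
```

```text
[0.5863 0.1628 0.0795] F [ 0.14 -0.05  0.38] M [-0.001 -0.414 -0.02 ]
```

```bash

python3 -m creep '[[[1,-0.0009,0,0.0004,0,0,0],[1,0,0,0,0,0,0]]]'>/dev/null; python3 f.py
```

```text
[0.5853 0.1628 0.0794] F [ 0.18 -0.37  0.16] M [-0.015 -0.396 -0.005]
```

```bash

python3 -m creep '[[[1,-0.0009,0,0.0004,0,0,0],[1,0,0,0,0,0,0]]]'>/dev/null; python3 f.py
```

```text
[0.5844 0.1628 0.0794] F [0.17 0.34 0.2 ] M [-0.037 -0.44  -0.001]
```

```bash

python3 -m creep '[[[1,-0.0009,0,0.0004,0,0,0],[1,0,0,0,0,0,0]]]'>/dev/null; python3 f.py
```

```text
[0.5834 0.1628 0.0794] F [-0.18  0.38 -0.38] M [ 0.001 -0.424 -0.038]
```

```bash

python3 -m creep '[[[1,-0.0009,0,0.0004,0,0,0],[1,0,0,0,0,0,0]]]'>/dev/null; python3 f.py
```

```text
[0.5824 0.1628 0.0794] F [-0.11  0.34  0.02] M [-0.001 -0.411  0.016]
```

```bash

python3 -m creep '[[[1,-0.0009,0,0.0004,0,0,0],[1,0,0,0,0,0,0]]]'>/dev/null; python3 f.py
```

```text
[0.5814 0.1628 0.0794] F [ 0.05  0.15 -0.43] M [-0.012 -0.414  0.014]
```

```bash

python3 -m creep '[[[1,-0.0009,0,0.0004,0,0,0],[1,0,0,0,0,0,0]]]'>/dev/null; python3 f.py
```

```text
[0.5807 0.1628 0.0794] F [ 4.72  0.17 -0.33] M [ 0.074 -1.359 -0.035]
```

```bash

python3 -m creep '[[[1,0.005,0,-0.0021,0,0,0],[1,0.014,0,-0.0059,0,0,0],[1,0.018,0,-0.0076,0,0,0],[1,0.018,0,-0.0076,0,0,0],[1,0.014,0,-0.0059,0,0,0],[1,0.009,0.03,0.022,0,0,0],[1,0,0.04,0,0,0,0],[1,0,0.04,0,0,0,0],[1,0,0.04,0,0,0,0],[1,0,0.019,0,0,0,0]]]' >/dev/null;python3 -m creep '[[[1,0,0,0,0,0,0],[1,0,0,0,0,0,0],[1,0,0,0,0,0,0]]]'; python3 f.py
python3 - <<'E'
from h import *
for c in("scene","top"):
    p=grab_frame(c)
    for t in("vase","cup"):
        for r in outline_of(p,t)[:3]:
            P,u,v=world(p,r["region"]);Q=P[P[:,2]>0.022]
            print(c,t,round(r["confidence"],2),np.round(np.percentile(Q,2,0),3),np.round(np.percentile(Q,98,0),3))
E
```

```text
clock: 18.25
position: [0.655, -0.0045, 0.0553]
tool_rot: [-3.14, 0.4, 0.002]
force: [-0.1, -0.0, -0.5]
grip_width: 0.0
finger_force: 0.0
[ 0.655  -0.0053  0.0554] F [-0.14  0.24  0.28] M [-0.038 -0.423  0.011]
scene vase 0.92 [0.47  0.117 0.037] [0.572 0.214 0.169]
scene cup 0.82 [ 0.323 -0.006  0.025] [0.395 0.064 0.087]
scene cup 0.64 [ 0.51  -0.033  0.026] [0.581 0.03  0.105]
top vase 0.97 [0.464 0.122 0.028] [0.569 0.21  0.171]
top cup 0.97 [ 0.315 -0.153  0.023] [ 0.389 -0.108  0.09 ]
```

```bash

python3 -m creep '[[[1,-0.01,0,0.0042,0,0,0],[1,-0.014,0,0.0059,0,0,0],[1,-0.014,0,0.0059,0,0,0],[1,-0.01,0,0.0042,0,0,0],[1,-0.005,0,0.0021,0,0,0],[1,-0.003,0,0.0013,0,0,0],[1,0,0,0,0,0,0],[1,0,0,0,0,0,0]]]'; python3 f.py
```

```text
clock: 19.55
position: [0.5946, -0.0062, 0.0554]
tool_rot: [-3.141, 0.399, 0.0]
force: [0.1, -0.4, 0.1]
grip_width: 0.0002
finger_force: 0.0
[ 0.5945 -0.0062  0.0553] F [ 0.39 -0.2   0.23] M [ 0.021 -0.423  0.004]
```

```bash

python3 -m creep '[[[1,-0.0009,0,0.0004,0,0,0],[1,0,0,0,0,0,0]]]'>/dev/null; python3 f.py
python3 -m creep '[[[1,-0.0009,0,0.0004,0,0,0],[1,0,0,0,0,0,0]]]'>/dev/null; python3 f.py
```

```text
[ 0.5933 -0.0062  0.0555] F [-0.17  0.15 -0.29] M [-0.012 -0.4    0.005]
[ 0.5923 -0.0062  0.0554] F [-0.13 -0.08 -0.38] M [ 0.018 -0.39  -0.021]
```

```bash

python3 -m creep '[[[1,-0.0009,0,0.0004,0,0,0],[1,0,0,0,0,0,0]]]'>/dev/null; python3 f.py
python3 -m creep '[[[1,-0.0009,0,0.0004,0,0,0],[1,0,0,0,0,0,0]]]'>/dev/null; python3 f.py
```

```text
[ 0.5913 -0.0062  0.0554] F [ 0.61 -0.1   0.14] M [-0.006 -0.43  -0.015]
[ 0.5903 -0.0062  0.0554] F [ 0.58 -0.22 -0.01] M [-0.002 -0.401  0.034]
```

Now half-millimetre steps.

```bash

python3 -m creep '[[[1,-0.0005,0,0.0002,0,0,0],[1,0,0,0,0,0,0]]]'>/dev/null; python3 f.py
python3 -m creep '[[[1,-0.0005,0,0.0002,0,0,0],[1,0,0,0,0,0,0]]]'>/dev/null; python3 f.py
```

```text
[ 0.5898 -0.0062  0.0554] F [ 0.42  0.04 -0.34] M [-0.002 -0.397  0.019]
[ 0.5893 -0.0062  0.0554] F [ 0.47 -0.22  0.23] M [ 0.015 -0.48  -0.018]
```

```bash

python3 -m creep '[[[1,-0.0005,0,0.0002,0,0,0],[1,0,0,0,0,0,0]]]'>/dev/null; python3 f.py
python3 -m creep '[[[1,-0.0005,0,0.0002,0,0,0],[1,0,0,0,0,0,0]]]'>/dev/null; python3 f.py
```

```text
[ 0.5888 -0.0062  0.0555] F [ 1.81  0.16 -0.24] M [ 0.022 -0.775  0.009]
[ 0.5882 -0.0062  0.0554] F [2.19 0.24 0.01] M [ 0.067 -0.833 -0.028]
```

Contact at about 2 N. Drawing back and up, then checking.

```bash

python3 -m creep '[[[1,0.005,0,-0.0021,0,0,0],[1,0.014,0,-0.0059,0,0,0],[1,0.018,0,-0.0076,0,0,0],[1,0.018,0,-0.0076,0,0,0],[1,0.018,0,-0.0076,0,0,0],[1,0,0,-0.03,0,0,0],[1,0,0,-0.03,0,0,0],[1,0,0,0,0,0,0],[1,0,0,0,0,0,0],[1,0,0,0,0,0,0]]]'; python3 f.py
python3 - <<'E'
from h import *
for c in("scene","top"):
    p=grab_frame(c)
    if c=="top": cv2.imwrite("pics/end.png",p["image"][:,:,::-1])
    for t in("bowl","vase","cup"):
        for r in outline_of(p,t)[:3]:
            P,u,v=world(p,r["region"]);Q=P[P[:,2]>0.022]
            print(c,t,round(r["confidence"],2),np.round(np.percentile(Q,2,0),3),np.round(np.percentile(Q,98,0),3))
E
```

```text
clock: 23.95
position: [0.6901, -0.0063, 0.1098]
tool_rot: [-3.141, 0.401, 0.0]
force: [0.4, -0.2, 0.4]
grip_width: 0.0001
finger_force: 0.0
[ 0.6903 -0.0062  0.1101] F [ 0.49  0.29 -0.05] M [-0.02  -0.394 -0.008]Traceback (most recent call last):
  File "<stdin>", line 8, in <module>
    return _quantile_unchecked(
        a, q, axis, out, overwrite_input, method, keepdims, weights)
    return _ureduce(a,
                    func=_quantile_ureduce_func,
    ...<5 lines>...
                    overwrite_input=overwrite_input,
                    method=method)
    r = func(a, **kwargs)
    result = _quantile(arr,
                       quantiles=q,
    ...<2 lines>...
                       out=out,
                       weights=wgt)
    slices_having_nans = np.isnan(arr[-1, ...])
                                  ~~~^^^^^^^^^
IndexError: index -1 is out of bounds for axis 0 with size 0
```

```bash
python3 - <<'E'
from h import *
for c in("top","scene"):
    p=grab_frame(c)
    cv2.imwrite(f"pics/end_{c}.png",p["image"][:,:,::-1])
    for t in("bowl","vase","cup"):
        for r in outline_of(p,t)[:3]:
            P,u,v=world(p,r["region"]);Q=P[P[:,2]>0.022]
            if len(Q)>20:print(c,t,round(r["confidence"],2),np.round(np.percentile(Q,2,0),3),np.round(np.percentile(Q,98,0),3))
E
```

```text
top bowl 0.59 [ 0.494 -0.285  0.023] [ 0.625 -0.153  0.081]
top vase 0.67 [0.464 0.126 0.028] [0.569 0.209 0.171]
top cup 0.91 [ 0.315 -0.152  0.023] [ 0.406 -0.058  0.628]
scene vase 0.8 [0.469 0.117 0.035] [0.572 0.216 0.169]
scene cup 0.66 [ 0.509 -0.039  0.027] [0.58  0.029 0.105]
scene cup 0.62 [ 0.322 -0.006  0.025] [0.395 0.064 0.087]
scene cup 0.56 [ 0.316 -0.118  0.025] [ 0.383 -0.077  0.086]
```

View pics/end_scene.png

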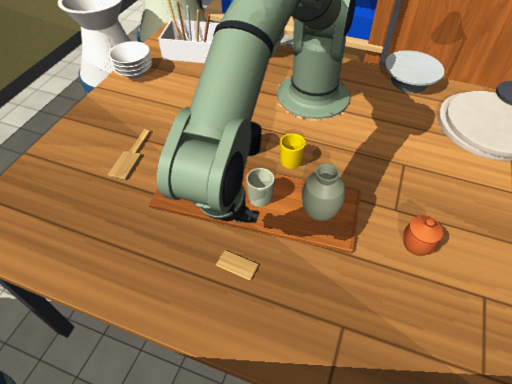

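The scene view shows the vase (323,192) and cup (260,187) where they were. The arm hides the bowl here, but the top view measured it as unmoved. The tool is clear of everything.

```bash
python3 -c "
from workcell import *
print(job_done())"
```

```text
the job is handed in; nothing more can be done
None
```

I touched the bowl, then the vase, then the cup with the fingertips (average readings about 3, 5 and 2 N), drew back, and handed the job in; the last pictures show all three pots within about 1 mm of where they stood.

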